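# Pair the bisque planters with their saucers

## Robot

A 7-joint arm with a two-finger parallel gripper is mounted at the origin on the work surface. World frame = base frame: x ahead of the robot, y to its left, z up, the work surface at z = 0. Lengths are in m, angles in rad, forces in N, time in s.
With the tool pointing down it reaches from about 0.35 to 0.9 m from the base axis. Payload 8.1 kg.
Tool frame: the origin (TCP) lies where the fingers leave the gripper's body, on its centre line; the fingertips stand 66 mm ahead of it and the grasp point (between the pads) lies 47 mm ahead of it (arm.tip_reach is the distance from the TCP to the fingertips, in m); z points along the fingers, y is the direction in which the jaws open and shut (so a half turn about z gives the same grasp; the last joint's range is limited). The gripper opens to 92 mm and grips with 3 to 60 N. Pads are 19 mm wide; open, the fingers measure 130 mm over their backs; the gripper's body (75 mm by 190 mm) begins 47 mm behind the grasp point.
Start: joints at [-1.256, 0.434, 0.025, 1.573, -0.012, 1.134, -0.075], TCP at [0.254, 0.571, 0.292] pointing down, gripper open.
Joint ranges: [-2.62, 2.62], [-0.44, 2.09], [-1.27, 1.32], [0.08, 2.57], [-1.32, 4.46], [0.12, 2], [-2.74, 2.74]. Speed limits (rad/s): [2.22, 2.22, 3.01, 3.01, 3.14, 3.14, 3.14].

## Interface

Orientations are given as a rotation vector (axis times angle).
In Python, from cell import arm gives the robot as it stands.
- The arm moves only by the tool carry_out, never from a script. Its argument "plan" is a list of rows, each a list of 5 numbers: the shift along the world's x, y, z in cm, then the turn about the world's z in rad, then the finger opening in cm, from 0 to 9.18. In form: [[tx, ty, tz, spin, fingers], ...]. A call has 1 to 20 rows; each row is the pose to reach, as a shift and turn from the pose measured when the call began; what a row does not reach only later rows make up. A row lasts 1/10 s, in which the tool goes at most 50 mm and 8.59 degrees, less where a joint would pass 70% of its speed; a pose out of reach is approached as far as the arm can. A call with a gripper value outside its range is refused whole. The fingers move at their own pace and stop on an object; "squeeze" is the grip in N (left out, the last holds). Time passes only in rows, so rows that repeat a pose let the fingers close. It gives the time, the measured TCP pose, the force and the opening at its end, in the units of the state.
- arm.observe(): the state, without advancing time (a new reading comes with each control period).
- arm.get_image(name): name is "scene" or "top" or "wrist"; returns (picture, depth): 384x512x3 uint8, red, green, blue; 384x512 float32, m along the optical axis (not along the pixel's ray), 0 where there is no reading.
- arm.get_calibration(name): a dict with "intrinsics" (3x3 intrinsics, pixels), "rvec" (rotation vector, rad) and "tvec" (3), from world to camera coordinates, as OpenCV has them; the wrist camera has in their place "tool_from_camera" (4x4, takes a point from camera to tool coordinates, whose origin is the TCP and whose axes are the flange's). Camera axes: x right, y down, z forward; pixel columns grow to the right and rows downward; lengths in m; the calibration is good to about 2 mm. A picture is of the moment at which its call begins: read the wrist's pose just before it. get_calibration takes no time and is no camera call.
- arm.sign_off(): hands the job in, once; it reports no verdict.
The state is a dict: "clock": time; "joints": joint angles; "dq": joint speeds; "joint_efforts": joint torques, N m; "position": TCP position; "ee_rot": TCP orientation; "force": force on the tool from outside, world axes, zero at the start; "ft_torque": the same for the moment, N m; "width": opening from 0.0 (shut) to 1.0 (fully open).
Only numpy, scipy, OpenCV 4.12 (cv2) and the standard library are available. Lean on these libraries where they do the work, as an engineer would, in place of code of your own. Each camera call takes 0.05 s, during which the arm holds its last target. There are 200 camera calls.

## Task

The small planters and their saucers have come out of the kiln all mixed up on the ware board. Set each of the four planters on the saucer made for it (same shape, matching size): upright, flat on the saucer's floor in the middle of its rim, the square and the long planter turned squarely to their saucers. Set them down gently rather than dropping them, keep the saucers lying flat on the board, and leave the fresh clay bowl and the mug where they are.

Things in the scene. Friction and masses are not known exactly. Their poses are not given: they have to be found in the camera images.
- pot_tall_round: Large round planter: straight cylinder 66 mm in diameter, 72 mm high, about 190 g. Plain bisque-fired clay, buff brown, wall and floor 6 mm thick, open at the top, stands upright on the ware board (plywood, its top 18 mm above the table). Origin: centre of its underside; z up. Yaw means nothing.
- pot_small_round: Small round planter: straight cylinder 48 mm in diameter, 52 mm high, about 90 g. Plain bisque-fired clay, buff brown, wall and floor 6 mm thick, open at the top, stands upright on the ware board (plywood, its top 18 mm above the table). Origin: centre of its underside; z up. Yaw means nothing.
- pot_square: Square planter: 58 x 58 mm, 60 mm high, about 170 g. Plain bisque-fired clay, buff brown, wall and floor 6 mm thick, open at the top, stands upright on the ware board (plywood, its top 18 mm above the table). Origin: centre of its underside; z up. x and y axes are normal to its sides.
- pot_long: Long rectangular planter: 56 mm along its x axis, 104 mm along its y axis, 54 mm high, about 240 g. Plain bisque-fired clay, buff brown, wall and floor 6 mm thick, open at the top, stands upright on the ware board (plywood, its top 18 mm above the table). Origin: centre of its underside; z up. x axis is normal to its long sides.
- saucer_large_round: Large round saucer, 100 mm outside, well 86 mm across, about 130 g; made for the large round planter. Plain bisque-fired clay, buff brown, shallow dish 16 mm high over all with a 6 mm thick floor and a 6 mm wide rim; lies loose, right way up, on the ware board (top 18 mm above the table). Origin: centre of its underside; z up. Yaw means nothing.
- saucer_small_round: Small round saucer, 82 mm outside, well 68 mm across, about 90 g; made for the small round planter. Plain bisque-fired clay, buff brown, shallow dish 16 mm high over all with a 6 mm thick floor and a 6 mm wide rim; lies loose, right way up, on the ware board (top 18 mm above the table). Origin: centre of its underside; z up. Yaw means nothing.
- saucer_square: Square saucer, 90 x 90 mm outside, well 78 x 78 mm, about 120 g; made for the square planter. Plain bisque-fired clay, buff brown, shallow dish 16 mm high over all with a 6 mm thick floor and a 6 mm wide rim; lies loose, right way up, on the ware board (top 18 mm above the table). Origin: centre of its underside; z up. x and y axes are normal to its sides.
- saucer_long: Long rectangular saucer, 88 mm along x and 136 mm along y outside, well 76 x 124 mm, about 170 g; made for the long planter. Plain bisque-fired clay, buff brown, shallow dish 16 mm high over all with a 6 mm thick floor and a 6 mm wide rim; lies loose, right way up, on the ware board (top 18 mm above the table). Origin: centre of its underside; z up. 
- fresh_bowl: Freshly thrown round bowl of dark grey clay, 120 mm across the belly, 70 mm high, on the table beside the right end of the ware board; to be left alone. Origin: centre of its underside; z up. 
- mug: White mug, 80 mm across, 92 mm high, handle towards its own +y, on the table beside the left end of the ware board; to be left alone. Origin: centre of its underside; z up. 
Mind the look-alikes: they are no part of the job. Leave any blue or green look-alike of the saucer_large_round alone.

How it is judged:
At the end, for the whole second after the job is handed in: Each planter rests in its own saucer: centres within 10 mm, underside 3 to 9 mm above the saucer's, both within 0.06 rad of upright, saucer on the board (origin below 24 mm), square and long planters within 0.2 rad of square to their saucers, all at rest (horizontal distance between pot_tall_round and saucer_large_round below 0.01 m and z of pot_tall_round in the frame of saucer_large_round between 0.003 and 0.009 m and angle between each of pot_tall_round, saucer_large_round, pot_small_round, saucer_small_round, pot_square, saucer_square, pot_long, saucer_long's own z axis and vertical below 0.06 rad and height (world z) of each of saucer_large_round, saucer_small_round, saucer_square, saucer_long below 0.024 m and linear speed of each of pot_tall_round, pot_small_round, pot_square, pot_long below 0.02 m/s and angular speed of each of pot_tall_round, pot_small_round, pot_square, pot_long below 0.2 rad/s and horizontal distance between pot_small_round and saucer_small_round below 0.01 m and z of pot_small_round in the frame of saucer_small_round between 0.003 and 0.009 m and horizontal distance between pot_square and saucer_square below 0.01 m and z of pot_square in the frame of saucer_square between 0.003 and 0.009 m and horizontal distance between pot_long and saucer_long below 0.01 m and z of pot_long in the frame of saucer_long between 0.003 and 0.009 m and (angle between the x axis of pot_square and the x axis of saucer_square, either way round below 0.2 rad or angle between the x axis of pot_square and the y axis of saucer_square, either way round below 0.2 rad) and angle between the y axis of pot_long and the y axis of saucer_long, either way round below 0.2 rad); the robot touches nothing.
It fails at once if a planter is dropped or knocked over (it moves faster than 0.5 m/s with no finger on it) ((contact force between the fingers and pot_tall_round below 0.05 N and linear speed of pot_tall_round above 0.5 m/s) or (contact force between the fingers and pot_small_round below 0.05 N and linear speed of pot_small_round above 0.5 m/s) or (contact force between the fingers and pot_square below 0.05 N and linear speed of pot_square above 0.5 m/s) or (contact force between the fingers and pot_long below 0.05 N and linear speed of pot_long above 0.5 m/s)).
It fails at once if the fresh bowl is shifted by more than 25 mm (distance of fresh_bowl from where it was at the start of the episode above 0.025 m).
It fails at once if the mug is shifted by more than 25 mm (distance of mug from where it was at the start of the episode above 0.025 m).
It also fails if it takes over 109 s, if anything falls off the work surface, if the arm or the gripper's body presses on something with over 40 N, if the wrist force passes 120 N, or if a joint passes its speed limit or range.

## Working session

There is one attempt and no reset: what is moved stays moved. The work goes in short steps, Python scripts to look and compute and a tool call to move; the robot and the scene stay as the last step left them, time stands still between calls to the robot, and variables do not carry over. Pictures are saved under pics/ and viewed, about 12 in all and at most 16, crops included, and the job is handed in when it is done.

Besides the shell and the picture viewer there is one more tool, called after ">>>" as name([rows], argument=value, ...), one row to a line, values as JSON. carry_out: Moves the arm, as the interface text tells. Its arguments: {"type":"object","properties":{"plan":{"type":"array"},"squeeze":{"type":"number"}},"required":["plan"]}

```bash
mkdir -p pics
cat > h.py <<'E'
import numpy as np, cv2
from cell import arm
from scipy.spatial.transform import Rotation as R
def cloud(name):
    s=arm.observe(); im,d=arm.get_image(name); c=arm.get_calibration(name)
    K=np.array(c["intrinsics"]); v,u=np.mgrid[:384,:512]
    P=np.dstack([(u-K[0,2])/K[0,0]*d,(v-K[1,2])/K[1,1]*d,d])
    if name=="wrist":
        T=np.array(c["tool_from_camera"]); P=P@T[:3,:3].T+T[:3,3]
        P=P@R.from_rotvec(s["ee_rot"]).as_matrix().T+np.array(s["position"])
    else:
        P=(P-np.array(c["tvec"]).ravel())@R.from_rotvec(np.array(c["rvec"]).ravel()).as_matrix()
    P[d==0]=np.nan
    return im,P
def save(im,n): cv2.imwrite("pics/"+n,im[:,:,::-1])
E
python3 - <<'E'
from h import *
print(arm.observe()); 
for n in("top","scene"):
    im,P=cloud(n); save(im,n+"0.png"); np.save(n+"0.npy",P); print(n,arm.get_calibration(n)["tvec"],np.nanmin(P,(0,1)),np.nanmax(P,(0,1)))
print(arm.tip_reach)
E
```

```text
{'clock': 0.0, 'joints': array([-1.2555896 ,  0.43520934,  0.02498883,  1.57406711, -0.01158842,
        1.13405561, -0.07511675]), 'dq': array([ 0.00037249, -0.00147483, -0.00138609, -0.0020298 ,  0.00062796,
       -0.0003062 , -0.00065324]), 'joint_efforts': array([-9.93490175e-04, -6.67865753e+01,  9.84255932e-01, -3.14463723e+01,
       -6.07044459e-02,  4.28433577e-02,  1.52923294e-04]), 'position': array([0.25348573, 0.57083696, 0.29146518]), 'ee_rot': array([-6.51637507e-01, -3.07309117e+00,  2.49009715e-03]), 'force': array([ 0.19915081, -0.30898188, -0.21857132]), 'ft_torque': array([ 0.00871196,  0.01429734, -0.0152652 ]), 'width': 0.9990694107783726}
top [0.02244182 0.4419601  1.68529879] [-0.49068126 -1.44367471 -0.78328247] [1.64023797 1.43266599 0.83756033]
scene [ 0.06995812 -0.20479003  1.99044507] [-2.16828422 -1.87222567 -0.77933991] [0.95711199 1.40960987 0.65400004]
0.0655
```

View pics/top0.png

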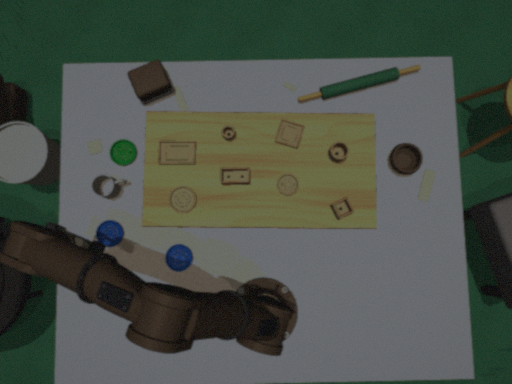

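View pics/scene0.png

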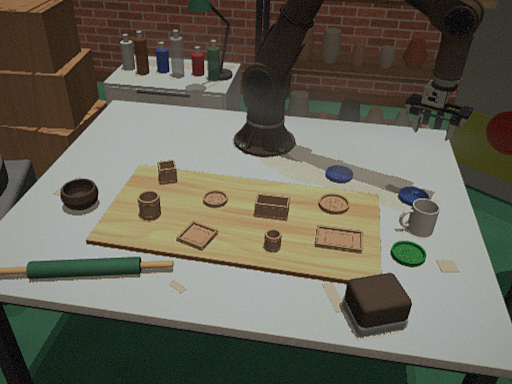

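The top view shows everything. Pots: small round (229,133), tall round (338,152), long (236,176), square (342,208). Saucers: long (178,153), square (290,133), small round (288,184), large round (182,199). The scene view agrees. Next I'll locate them in world coordinates.

Run:
```python
from h import *
P=np.load("top0.npy")
obj=dict(saucer_long=(178,153),pot_small=(229,133),saucer_sq=(290,133),pot_tall=(338,152),pot_long=(236,176),saucer_small=(288,184),pot_sq=(342,208),saucer_large=(182,199),board=(260,150),bowl=(405,158),mug=(107,186))
for k,(u,v) in obj.items():
    r=24; Q=P[v-r:v+r,u-r:u+r].reshape(-1,3); 
    c=P[v,u]; th=.028 if 'sauc' in k else .05
    if k=='board': print(k,np.nanmedian(Q,0)); continue
    Q=Q[(Q[:,2]>th)&(Q[:,2]<.12)&(np.hypot(*(Q-c)[:,:2].T)<.085)]
    rect=cv2.minAreaRect(Q[:,:2].astype(np.float32)*1000)
    print(k,len(Q),np.round(rect[0],1),np.round(rect[1],1),round(rect[2],1),'zmax',np.round(np.percentile(Q[:,2],90),3), 'px',np.round(c,3))
print(arm.get_calibration("wrist"))
```

```text
saucer_long 301 [598.6 302.8] [135.2 134.6] 87.8 zmax 0.037 px [0.589 0.302 0.016]
pot_small 92 [655.3 112.1] [48.4 44.2] 0.8 zmax 0.074 px [0.66  0.111 0.022]
saucer_sq 206 [ 654.8 -105.4] [135.4 117.9] 80.4 zmax 0.038 px [ 0.655 -0.116  0.027]
pot_tall 177 [ 574.5 -286.1] [63.4 66. ] 43.5 zmax 0.093 px [ 0.58  -0.292  0.026]
pot_long 200 [496.3  89.5] [101.7  57.9] 88.9 zmax 0.075 px [0.498 0.087 0.021]
saucer_small 169 [ 472.1 -114.6] [113.6 130.5] 24.4 zmax 0.038 px [ 0.464 -0.104  0.021]
pot_sq 147 [ 370.1 -292.1] [58.6 58.8] 25.0 zmax 0.081 px [ 0.371 -0.299  0.025]
saucer_large 203 [413.2 281.6] [102.5 127.7] 2.8 zmax 0.037 px [0.417 0.287 0.02 ]
board [ 0.59622434 -0.00158709  0.01827333]
bowl 309 [ 544.8 -531.8] [110.4 111.6] 80.3 zmax 0.074 px [ 0.554 -0.543  0.016]
mug 265 [461.4 544.1] [105.6  79. ] 76.4 zmax 0.093 px [0.472 0.568 0.003]
{'intrinsics': array([[317.46374407,   0.        , 255.92824811],
       [  0.        , 317.46374407, 193.01308839],
       [  0.        ,   0.        ,   1.        ]]), 'tool_from_camera': array([[-3.19500948e-04, -9.63907466e-01, -2.66237289e-01,
         7.17721405e-02],
       [ 9.99999885e-01, -4.03097390e-04,  2.59346364e-04,
         1.13075924e-03],
       [-3.57305453e-04, -2.66237176e-01,  9.63907485e-01,
        -9.14176255e-02],
       [ 0.00000000e+00,  0.00000000e+00,  0.00000000e+00,
         1.00000000e+00]])}
```

>>> carry_out([
  [28,-37,4,-1.15,9.18],
  [28,-37,4,-1.15,9.18],
  [28,-37,4,-1.15,9.18],
  [28,-37,4,-1.15,9.18],
  [28,-37,4,-1.15,9.18],
  [28,-37,4,-1.15,9.18],
  [28,-37,4,-1.15,9.18],
  [28,-37,4,-1.15,9.18],
  [28,-37,4,-1.15,9.18],
  [28,-37,4,-1.15,9.18],
  [28,-37,4,-1.15,9.18],
  [28,-37,4,-1.15,9.18],
  [28,-37,4,-1.15,9.18],
  [28,-37,4,-1.15,9.18],
])

```text
clock: 1.5
position: [0.5326, 0.2024, 0.3313]
ee_rot: [-2.214, -2.226, 0.002]
force: [-0.6, 0.2, 0.1]
width: 1.003
```

```bash
cat >> h.py <<'E'
OBJ=dict(saucer_long=(.598,.303),pot_small=(.655,.112),saucer_sq=(.655,-.105),pot_tall=(.5745,-.286),pot_long=(.496,.0895),saucer_small=(.472,-.110),pot_sq=(.370,-.292),saucer_large=(.413,.282))
def measure(P,names,obj=OBJ,th=None):
    Z=cv2.medianBlur(np.nan_to_num(P[:,:,2]).astype(np.float32),5)
    for k in names:
        lo=th or (.029 if 'sauc' in k else .055)
        m=((Z>lo)&(Z<.13)&(np.hypot(P[:,:,0]-obj[k][0],P[:,:,1]-obj[k][1])<.09)).astype(np.uint8)
        n,l,st,_=cv2.connectedComponentsWithStats(m)
        if n<2: print(k,'none'); continue
        i=1+np.argmax(st[1:,4]); Q=P[l==i]
        if 'pot' in k: Q=Q[Q[:,2]>np.percentile(Q[:,2],97)-.008]
        r=cv2.minAreaRect(Q[:,:2].astype(np.float32)*1000)
        print(k,len(Q),'c',np.round(r[0],1),'size',np.round(r[1],1),'ang',round(r[2],1),'med/95 z',np.round(np.percentile(Q[:,2],[50,95]),4),'bbox',st[i,:4])
E
python3 - <<'E'
from h import *
im,P=cloud("wrist"); save(im,"w1.png"); np.save("w1.npy",P); print(arm.observe()['position'])
measure(P,[k for k in OBJ if OBJ[k][1]>0])
Q=P[...,2]; print(np.nanstd(Q[(np.hypot(P[...,0]-.5,P[...,1]-.2)<.02)]),np.nanmedian(Q[(np.hypot(P[...,0]-.5,P[...,1]-.2)<.02)]))
E
```

```text
[0.53276307 0.20217298 0.33136067]
saucer_long 2013 c [586.8 308.6] size [138.5  88.1] ang 88.5 med/95 z [0.0324 0.034 ] bbox [264  11  83 126]
pot_small 204 c [644.9 125.6] size [47.3 23.4] ang 40.4 med/95 z [0.0681 0.0698] bbox [334 221  38  34]
pot_long 641 c [493.2 118.6] size [55.7 54.3] ang 0.4 med/95 z [0.0701 0.0717] bbox [199 216  51  44]
saucer_large 1444 c [413.  288.2] size [98.2 98.6] ang 64.6 med/95 z [0.0328 0.0342] bbox [113  48  85  89]
0.13139251103159308 0.30317972146521305
```

View pics/w1.png

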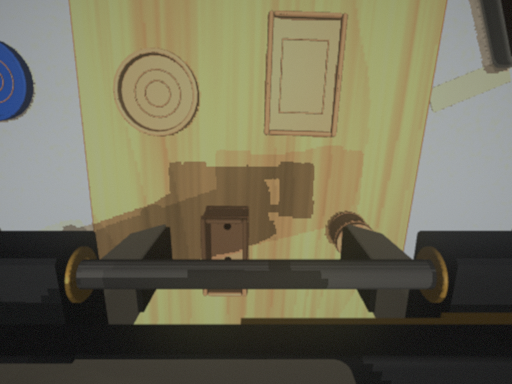

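>>> carry_out([
  [0,-40,0,0,9.18],
  [0,-40,0,0,9.18],
  [0,-40,0,0,9.18],
  [0,-40,0,0,9.18],
  [0,-40,0,0,9.18],
  [0,-40,0,0,9.18],
  [0,-40,0,0,9.18],
  [0,-40,0,0,9.18],
  [0,-40,0,0,9.18],
  [0,-40,0,0,9.18],
  [0,-40,0,0,9.18],
  [0,-40,0,0,9.18],
])

```text
clock: 2.75
position: [0.5332, -0.1958, 0.3312]
ee_rot: [-2.211, -2.229, 0.001]
force: [0.8, -0.1, 0.1]
width: 0.997
```

Run:
```python
from h import *
im,P=cloud("wrist"); save(im,"w2.png"); np.save("w2.npy",P); print(arm.observe()['position'])
measure(P,[k for k in OBJ if OBJ[k][1]<0])
```

```text
[ 0.53320561 -0.19596699  0.33127516]
saucer_sq 1544 c [ 650.8 -109.7] size [92.3 90.4] ang 71.5 med/95 z [0.0323 0.0339] bbox [308  45  99  99]
pot_tall 603 c [ 571.9 -273.4] size [64.8 44.9] ang 0.0 med/95 z [0.0884 0.0897] bbox [260 215  58  45]
saucer_small 1159 c [460.7 -99.1] size [80.4 80.2] ang 27.0 med/95 z [0.0328 0.0342] bbox [160  46  70  74]
pot_sq 314 c [ 361.  -273.1] size [57.8 28.5] ang 37.2 med/95 z [0.0758 0.0775] bbox [ 93 215  50  44]
```

View pics/w2.png

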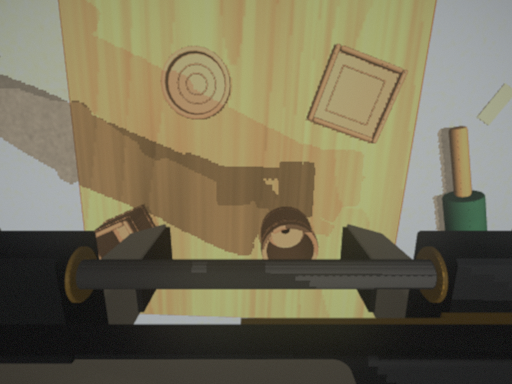

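The gripper hides the lower half of both wrist views, but the saucers are clear. In the first, the large round is at (157,92) and the long at (305,75). In the second, the small round is at (197,82) and the square at (357,93). The pots are partly hidden, so I'll look from further right.

>>> carry_out([
  [-4,-23,0,0,9.18],
  [-4,-23,0,0,9.18],
  [-4,-23,0,0,9.18],
  [-4,-23,0,0,9.18],
  [-4,-23,0,0,9.18],
  [-4,-23,0,0,9.18],
  [-4,-23,0,0,9.18],
  [-4,-23,0,0,9.18],
])

```text
clock: 3.6
position: [0.4944, -0.424, 0.3311]
ee_rot: [-2.207, -2.232, -0.0]
force: [0.7, 0.4, 0.1]
width: 1.0
```

Run:
```python
from h import *
im,P=cloud("wrist"); save(im,"w3.png"); print(arm.observe()['position'])
measure(P,['pot_tall','pot_sq'])
```

```text
[ 0.49447334 -0.42388281  0.3311872 ]
pot_tall 1447 c [ 571.7 -285.8] size [65.4 62.1] ang 1.1 med/95 z [0.0886 0.0901] bbox [300   0  73  74]
pot_sq 1567 c [ 367.4 -290.4] size [58.6 58.1] ang 24.9 med/95 z [0.0763 0.078 ] bbox [93  0 81 83]
```

>>> carry_out([
  [8,39,0,0,9.18],
  [8,39,0,0,9.18],
  [8,39,0,0,9.18],
  [8,39,0,0,9.18],
  [8,39,0,0,9.18],
  [8,39,0,0,9.18],
  [8,39,0,0,9.18],
  [8,39,0,0,9.18],
  [8,39,0,0,9.18],
  [8,39,0,0,9.18],
  [8,39,0,0,9.18],
])

```text
clock: 4.75
position: [0.5741, -0.0342, 0.3315]
ee_rot: [-2.207, -2.233, -0.0]
force: [0.6, 0.8, 0.6]
width: 0.997
```

Run:
```python
from h import *
im,P=cloud("wrist"); save(im,"w4.png"); s=arm.observe();print(s['position'],s['ee_rot'],s['joints'])
measure(P,['pot_small','pot_long'])
```

```text
[ 0.57412031 -0.03492194  0.33148133] [-2.20890407e+00 -2.23119560e+00 -2.74734752e-04] [-0.42694835  0.34343162  0.54115845  1.67235931 -0.19022351  1.17966974
  0.17158612]
pot_small 962 c [653.5 115.6] size [47.6 46.8] ang 23.6 med/95 z [0.0687 0.0702] bbox [310   2  50  54]
pot_long 1655 c [493.3  90.7] size [99.1 56.5] ang 89.5 med/95 z [0.0703 0.0721] bbox [149   0  60 104]
```

>>> carry_out([
  [7.9,15,-10,0,9.18],
  [7.9,15,-10,0,9.18],
  [7.9,15,-10,0,9.18],
  [7.9,15,-10,0,9.18],
  [7.9,15,-10,0,9.18],
  [7.9,15,-10,0,9.18],
  [7.9,15,-14,0,9.18],
  [7.9,15,-18,0,9.18],
  [7.9,15,-21,0,9.18],
  [7.9,15,-22.7,0,9.18],
  [7.9,15,-22.7,0,9.18],
  [7.9,15,-22.7,0,9.18],
  [7.9,15,-22.7,0,4],
  [7.9,15,-22.7,0,4],
  [7.9,15,-22.7,0,4],
  [7.9,15,-22.7,0,4],
  [7.9,15,-22.7,0,4],
  [7.9,15,-22.7,0,4],
], squeeze=25)

```text
clock: 6.6
position: [0.6531, 0.1152, 0.1045]
ee_rot: [-2.209, -2.231, -0.0]
force: [-0.1, -0.4, -0.7]
width: 0.526
```

>>> carry_out([
  [0,0,2,0,4],
  [0,0,5,0,4],
  [0,0,8,0,4],
  [0,0,11,0,4],
  [-1.9,-2.1,12,0,4],
  [-3.9,-4.3,12,0,4],
  [-5.8,-6.5,12,0,4],
  [-7.7,-8.6,12,0,4],
  [-9.6,-10.7,12,0,4],
  [-11.6,-12.9,12,0,4],
  [-13.5,-15,12,0,4],
  [-15.4,-17.2,12,0,4],
  [-17.3,-19.3,12,0,4],
  [-19.2,-21.5,11,0,4],
  [-19.2,-21.5,8,0,4],
  [-19.2,-21.5,5,0,4],
  [-19.2,-21.5,3,0,4],
  [-19.2,-21.5,2,0,4],
  [-19.2,-21.5,2,0,4],
  [-19.2,-21.5,2,0,4],
])

```text
clock: 8.6
position: [0.4615, -0.1, 0.1251]
ee_rot: [-2.209, -2.232, -0.001]
force: [-0.6, 0.7, -1.4]
width: 0.515
```

>>> carry_out([
  [0,0,-0.5,0,4],
  [0,0,-0.9,0,4],
  [0,0,-1.1,0,4],
  [0,0,-1.2,0,4],
  [0,0,-1.3,0,4],
  [0,0,-1.4,0,4],
  [0,0,-1.4,0,4],
  [0,0,-1.4,0,4],
])

```text
clock: 9.4
position: [0.4615, -0.1, 0.1111]
ee_rot: [-2.209, -2.231, -0.001]
force: [-0.4, 0.7, -1.1]
width: 0.518
```

>>> carry_out([
  [0,0,-0.05,0,4],
  [0,0,-0.1,0,4],
  [0,0,-0.1,0,4],
])

```text
clock: 9.7
position: [0.4616, -0.1, 0.1104]
ee_rot: [-2.209, -2.231, -0.001]
force: [-0.3, 0.2, 4.5]
width: 0.513
```

>>> carry_out([
  [0,0,-0.1,0,6.5],
  [0,0,-0.1,0,9.18],
  [0,0,-0.1,0,9.18],
  [0,0,-0.1,0,9.18],
  [0,0,3,0,9.18],
  [0,0,8,0,9.18],
  [3.2,5,10,-0.02,9.18],
  [3.2,10,10,-0.02,9.18],
  [3.2,15,10,-0.02,9.18],
  [3.2,19.3,10,-0.02,9.18],
  [3.2,19.3,9,-0.02,9.18],
  [3.2,19.3,5,-0.02,9.18],
  [3.2,19.3,1.5,-0.02,9.18],
  [3.2,19.3,-0.5,-0.02,9.18],
  [3.2,19.3,-0.5,-0.02,9.18],
  [3.2,19.3,-0.5,-0.02,4.5],
  [3.2,19.3,-0.5,-0.02,4.5],
  [3.2,19.3,-0.5,-0.02,4.5],
  [3.2,19.3,-0.5,-0.02,4.5],
  [3.2,19.3,-0.5,-0.02,4.5],
])

```text
clock: 11.7
position: [0.4938, 0.0931, 0.106]
ee_rot: [-2.232, -2.21, -0.003]
force: [-4.5, 0.5, 2.2]
width: 0.614
```

>>> carry_out([
  [0,0,1,0,4.5],
  [0,0,3,0,4.5],
  [0,0,6,0,4.5],
  [0,0,8,0,4.5],
  [1.1,2.5,8,0,4.5],
  [2.2,5,8,0,4.5],
  [3.3,7.5,8,0,4.5],
  [4.3,10,8,0,4.5],
  [5.4,12.5,8,0,4.5],
  [6.5,15,8,-0.015,4.5],
  [7.5,17.5,8,-0.015,4.5],
  [8.6,20,8,-0.015,4.5],
  [9.3,21.6,7,-0.015,4.5],
  [9.3,21.6,5,-0.015,4.5],
  [9.3,21.6,3,-0.015,4.5],
  [9.3,21.6,2,-0.015,4.5],
  [9.3,21.6,1.3,-0.015,4.5],
  [9.3,21.6,0.9,-0.015,4.5],
  [9.3,21.6,0.7,-0.015,4.5],
  [9.3,21.6,0.7,-0.015,4.5],
])

```text
clock: 13.7
position: [0.587, 0.3091, 0.1134]
ee_rot: [-2.248, -2.193, -0.004]
force: [-0.8, 0.1, -1.8]
width: 0.609
```

>>> carry_out([
  [0,0,-0.06,0,4.5],
  [0,0,-0.12,0,4.5],
  [0,0,-0.18,0,4.5],
  [0,0,-0.18,0,4.5],
])

```text
clock: 14.1
position: [0.5872, 0.3092, 0.112]
ee_rot: [-2.248, -2.193, -0.005]
force: [-1.3, 0.6, 2.1]
width: 0.61
```

>>> carry_out([
  [0,0,-0.18,0,7],
  [0,0,-0.18,0,9.18],
  [0,0,-0.18,0,9.18],
  [0,0,-0.18,0,9.18],
  [0,0,3,0,9.18],
  [0,0,8,0,9.18],
  [-0.5,-5,10,0.01,9.18],
  [-1,-10,12,0.02,9.18],
  [-1.5,-15,12,0.02,9.18],
  [-1.5,-20,12,0.02,9.18],
  [-1.5,-25,12,0.02,9.18],
  [-1.5,-30,12,0.02,9.18],
  [-1.5,-35,12,0.02,9.18],
  [-1.5,-40,12,0.02,9.18],
  [-1.5,-45,12,0.02,9.18],
  [-1.5,-50,12,0.02,9.18],
  [-1.5,-54,12,0.02,9.18],
  [-1.5,-57,12,0.02,9.18],
  [-1.5,-59.3,12,0.02,9.18],
  [-1.5,-59.3,12,0.02,9.18],
])

```text
clock: 16.1
position: [0.5709, -0.2884, 0.2323]
ee_rot: [2.233, 2.209, 0.002]
force: [0.1, -0.5, -0.4]
width: 1.002
```

Run:
```python
from h import *
print(arm.observe())
im,P=cloud("top"); save(cv2.resize(im[90:250,90:420],None,fx=2.4,fy=2.4),"t2.png")
measure(P,['pot_small','pot_long'],dict(pot_small=(.461,-.1),pot_long=(.587,.309)))
```

```text
{'clock': 16.1, 'joints': array([ 0.03665996,  0.54495589,  0.53181375,  1.64043353, -0.31056157,
        1.04013543,  0.65288792]), 'dq': array([-0.05145379, -0.0171153 , -0.03874703,  0.02714805, -0.00803801,
       -0.00043074, -0.03757141]), 'joint_efforts': array([ 4.70800535e-02, -6.58090568e+01,  9.22500104e+00, -2.90691268e+01,
       -2.24895556e-01,  1.24985939e-01,  5.86676504e-01]), 'position': array([ 0.57088474, -0.28842367,  0.23232052]), 'ee_rot': array([2.23256308e+00, 2.20895832e+00, 1.60978695e-03]), 'force': array([ 0.06926039, -0.45914961, -0.35053232]), 'ft_torque': array([-0.11978546,  0.05189649, -0.00544572]), 'width': 1.0023773336130966}
pot_small 13 c [ 460.3 -118.8] size [12.4 36. ] ang 82.9 med/95 z [0.0777 0.0803] bbox [290 178   8  13]
pot_long 78 c [589.7 305.7] size [102.2  56.2] ang 88.5 med/95 z [0.0788 0.0839] bbox [160 142  30  17]
```

View pics/t2.png

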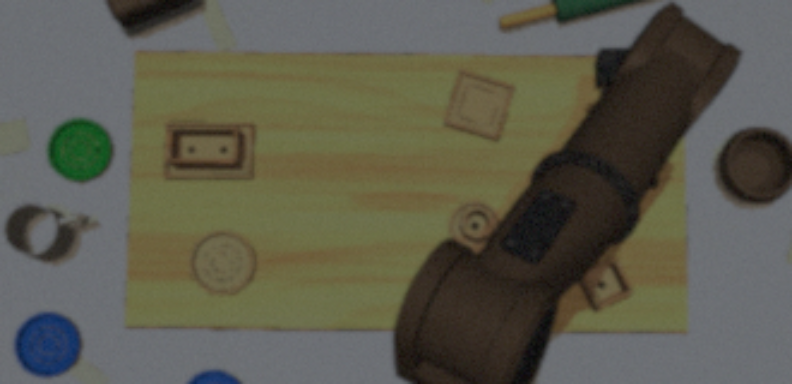

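The view from above shows the long planter in its saucer at (210,150) and the small round one in its saucer at (475,225). Next is the tall round planter.

>>> carry_out([
  [0.1,0.4,0,0,9.18],
  [0.1,0.4,-4,0,9.18],
  [0.1,0.4,-8,0,9.18],
  [0.1,0.4,-10.5,0,9.18],
  [0.1,0.4,-11.5,0,9.18],
  [0.1,0.4,-11.5,0,9.18],
  [0.1,0.4,-11.5,0,9.18],
  [0.1,0.4,-11.5,0,5.5],
  [0.1,0.4,-11.5,0,5.5],
  [0.1,0.4,-11.5,0,5.5],
  [0.1,0.4,-11.5,0,5.5],
  [0.1,0.4,-11.5,0,5.5],
])

```text
clock: 17.35
position: [0.5727, -0.2819, 0.1175]
ee_rot: [-2.231, -2.212, -0.004]
force: [-1.6, 0.7, 4.1]
width: 0.704
```

>>> carry_out([
  [0,0,1,0,5.5],
  [0,0,3,0,5.5],
  [0,0,6,0,5.5],
  [0,0,9,0,5.5],
  [-0.8,3,11,0,5.5],
  [-1.7,6,11,0,5.5],
  [-2.6,9.5,11,0,5.5],
  [-3.6,13,11,0,5.5],
  [-4.6,16.5,11,0,5.5],
  [-5.6,20,11,0,5.5],
  [-6.6,23.5,11,0,5.5],
  [-7.6,27,11,0,5.5],
  [-8.6,30.5,11,0,5.5],
  [-9.5,34,11,0,5.5],
  [-10.5,37.5,11,0,5.5],
  [-11.5,41,11,0,5.5],
  [-12.5,44.5,11,0,5.5],
  [-13.4,48,11,0,5.5],
  [-14.4,51.5,11,0,5.5],
  [-15.4,55,11,0,5.5],
])

```text
clock: 19.35
position: [0.4181, 0.2693, 0.2281]
ee_rot: [-2.231, -2.212, -0.005]
force: [0.3, 0.1, -1.6]
width: 0.703
```

>>> carry_out([
  [-0.5,2.1,0,0,5.5],
  [-0.5,2.1,-3,0,5.5],
  [-0.5,2.1,-6,0,5.5],
  [-0.5,2.1,-8,0,5.5],
  [-0.5,2.1,-9.3,0,5.5],
  [-0.5,2.1,-9.8,0,5.5],
  [-0.5,2.1,-10.1,0,5.5],
  [-0.5,2.1,-10.3,0,5.5],
  [-0.5,2.1,-10.3,0,5.5],
  [-0.5,2.1,-10.3,0,5.5],
])

```text
clock: 20.35
position: [0.4134, 0.2905, 0.1257]
ee_rot: [-2.231, -2.212, -0.006]
force: [-0.2, 0.2, -1.8]
width: 0.703
```

>>> carry_out([
  [0,0,-0.06,0,5.5],
  [0,0,-0.12,0,5.5],
  [0,0,-0.18,0,5.5],
  [0,0,-0.22,0,5.5],
  [0,0,-0.22,0,5.5],
])

```text
clock: 20.85
position: [0.4134, 0.2905, 0.1235]
ee_rot: [-2.231, -2.211, -0.006]
force: [0.2, -0.7, -0.6]
width: 0.703
```

>>> carry_out([
  [0,0,-0.05,0,5.5],
  [0,0,-0.1,0,5.5],
  [0,0,-0.1,0,5.5],
])

```text
clock: 21.15
position: [0.4134, 0.2905, 0.1234]
ee_rot: [-2.231, -2.211, -0.007]
force: [-4.0, -2.3, 14.5]
width: 0.704
```

>>> carry_out([
  [0,0,0,0,7.5],
  [0,0,0,0,9.18],
  [0,0,0,0,9.18],
  [0,0,0,0,9.18],
  [0,0,3,0,9.18],
  [0,0,7,0,9.18],
  [0,-1,10,0,9.18],
  [1,-5.5,10,0,9.18],
  [2,-10,10,0.1,9.18],
  [3,-14.5,10,0.2,9.18],
  [4,-19,10,0.3,9.18],
  [4,-24,10,0.4,9.18],
  [4,-29,10,0.44,9.18],
  [3,-34,10,0.44,9.18],
  [2,-38.5,10,0.44,9.18],
  [0,-43,10,0.44,9.18],
  [-1.5,-47.5,10,0.44,9.18],
  [-3,-52,10,0.44,9.18],
  [-4.6,-56,10,0.44,9.18],
  [-4.6,-58.1,10,0.44,9.18],
])

```text
clock: 23.15
position: [0.3648, -0.294, 0.2236]
ee_rot: [-1.701, -2.64, -0.005]
force: [0.4, 1.0, 0.3]
width: 1.002
```

>>> carry_out([
  [0,0,0,0,9.18],
])

```text
clock: 23.25
position: [0.364, -0.2968, 0.2238]
ee_rot: [-1.707, -2.637, -0.003]
force: [-0.9, -0.1, -0.5]
width: 1.001
```

>>> carry_out([
  [0.3,0.6,0,0.01,9.18],
  [0.3,0.6,-2,0.01,9.18],
  [0.3,0.6,-5,0.01,9.18],
  [0.3,0.6,-8,0.01,9.18],
  [0.3,0.6,-10.5,0.01,9.18],
  [0.3,0.6,-11.5,0.01,9.18],
  [0.3,0.6,-11.5,0.01,9.18],
  [0.3,0.6,-11.5,0.01,9.18],
  [0.3,0.6,-11.5,0.01,5],
  [0.3,0.6,-11.5,0.01,5],
  [0.3,0.6,-11.5,0.01,5],
  [0.3,0.6,-11.5,0.01,5],
  [0.3,0.6,-11.5,0.01,5],
])

```text
clock: 24.55
position: [0.3671, -0.2908, 0.109]
ee_rot: [1.694, 2.645, 0.003]
force: [-0.3, 0.2, 4.6]
width: 0.632
```

>>> carry_out([
  [0,0,1,0,5],
  [0,0,3,0,5],
  [0,0,6,0,5],
  [0,0,9,0,5],
  [2.2,1.4,10,-0.06,5],
  [4.4,2.8,10,-0.13,5],
  [6.6,4.2,10,-0.2,5],
  [8.8,5.6,10,-0.27,5],
  [11,7,10,-0.34,5],
  [13.2,8.4,10,-0.41,5],
  [15.4,9.8,10,-0.48,5],
  [17.6,11.2,10,-0.55,5],
  [19.8,12.6,10,-0.62,5],
  [22,14,10,-0.69,5],
  [24.2,15.4,10,-0.754,5],
  [26.4,16.8,10,-0.754,5],
  [28.4,18.1,9,-0.754,5],
  [28.4,18.1,7,-0.754,5],
  [28.4,18.1,5,-0.754,5],
  [28.4,18.1,3,-0.754,5],
])

```text
clock: 26.55
position: [0.6509, -0.1095, 0.1387]
ee_rot: [2.548, 1.836, 0.002]
force: [-0.9, -0.0, -2.3]
width: 0.627
```

>>> carry_out([
  [0,0,0,0,5],
])

```text
clock: 26.65
position: [0.6492, -0.1088, 0.1364]
ee_rot: [-2.547, -1.835, 0.004]
force: [0.1, 0.3, -1.6]
width: 0.626
```

>>> carry_out([
  [0.15,-0.1,-0.8,0,5],
  [0.15,-0.1,-1.4,0,5],
  [0.15,-0.1,-1.8,0,5],
  [0.15,-0.1,-2,0,5],
  [0.15,-0.1,-2.1,0,5],
  [0.15,-0.1,-2.1,0,5],
  [0.15,-0.1,-2.15,0,5],
  [0.15,-0.1,-2.2,0,5],
  [0.15,-0.1,-2.2,0,5],
])

```text
clock: 27.55
position: [0.6509, -0.1099, 0.1152]
ee_rot: [-2.547, -1.835, 0.003]
force: [-2.5, 1.4, 5.1]
width: 0.631
```

>>> carry_out([
  [0,0,0,0,7],
  [0,0,0,0,9.18],
  [0,0,0,0,9.18],
  [0,0,0,0,9.18],
  [0,0,3,0,9.18],
  [0,0,7,0,9.18],
  [0,0,12,0,9.18],
  [-4,-5,17,0.1,9.18],
  [-8,-10,22,0.2,9.18],
  [-10,-14,22,0.32,9.18],
  [-10,-14,22,0.32,9.18],
  [-10,-14,22,0.32,9.18],
  [-10,-14,22,0.32,9.18],
])

```text
clock: 28.85
position: [0.5501, -0.2515, 0.336]
ee_rot: [-2.227, -2.215, 0.002]
force: [0.2, 0.5, -0.0]
width: 0.999
```

```bash
cat > chk.py <<'E'
from h import *
import sys
S=dict(tall=(.413,.288),small=(.461,-.099),sq=(.651,-.11),long=(.587,.309))
im,P=cloud("wrist"); save(im,sys.argv[1]); print(arm.observe()['clock'])
Z=P[:,:,2]
for k in sys.argv[2:]:
    o=S[k]; D=np.hypot(P[...,0]-o[0],P[...,1]-o[1])<.1
    for nm,a,b in(('pot',.06,.11),('saucer rim',.030,.038)):
        m=cv2.morphologyEx((D&(Z>a)&(Z<b)).astype(np.uint8),cv2.MORPH_OPEN,np.ones((2,2)))
        n,l,st,_=cv2.connectedComponentsWithStats(m)
        Q=P[l==1+np.argmax(st[1:,4])]
        if nm=='pot':Q=Q[Q[:,2]>np.percentile(Q[:,2],97)-.008]
        r=cv2.minAreaRect(Q[:,:2].astype(np.float32)*1000)
        print(k,nm,len(Q),np.round(r[0],1),np.round(r[1],1),round(r[2],1),np.round(np.percentile(Q[:,2],[50,95]),4))
E
python3 chk.py c1.png small sq
```

```text
28.9Traceback (most recent call last):
  File "chk.py", line 14, in <module>
    print(k,nm,len(Q),np.round(r[0],1),np.round(r[1],1),round(r[2],1),np.round(np.percentile(Q[:,2],[50,95]),4))
                                                                               ~~~~~~~~~~~~~^^^^^^^^^^^^^^^^
    return _quantile_unchecked(
        a, q, axis, out, overwrite_input, method, keepdims, weights)
    return _ureduce(a,
                    func=_quantile_ureduce_func,
    ...<5 lines>...
                    overwrite_input=overwrite_input,
                    method=method)
    r = func(a, **kwargs)
    result = _quantile(arr,
                       quantiles=q,
    ...<2 lines>...
                       out=out,
                       weights=wgt)
    slices_having_nans = np.isnan(arr[-1, ...])
                                  ~~~^^^^^^^^^
IndexError: index -1 is out of bounds for axis 0 with size 0
```

View pics/c1.png

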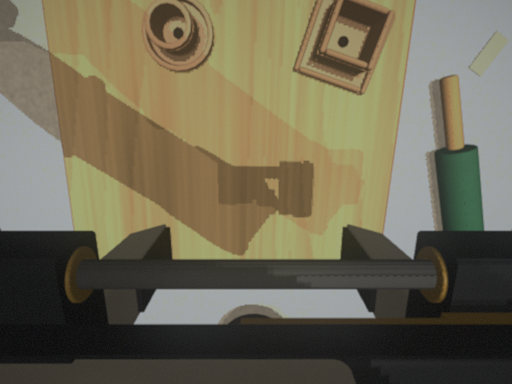

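>>> carry_out([
  [-4,5,0,0,9.18],
  [-4,10,0,0,9.18],
  [-4,15,0,0,9.18],
  [-4,20,0,0,9.18],
  [-4,25,0,0,9.18],
  [-4,30,0,0,9.18],
  [-4,35,0,0,9.18],
  [-4,38,0,0,9.18],
  [-4,38,0,0,9.18],
  [-4,38,0,0,9.18],
  [-4,38,0,0,9.18],
])

```text
clock: 30.0
position: [0.5108, 0.1302, 0.3347]
ee_rot: [-2.223, -2.217, 0.004]
force: [-0.2, -0.6, 1.1]
width: 1.002
```

```bash
python3 chk.py c2.png tall long; python3 -c "
from h import *
save(arm.get_image('scene')[0],'s2.png')"
```

```text
30.05Traceback (most recent call last):
  File "chk.py", line 14, in <module>
    print(k,nm,len(Q),np.round(r[0],1),np.round(r[1],1),round(r[2],1),np.round(np.percentile(Q[:,2],[50,95]),4))
                                                                               ~~~~~~~~~~~~~^^^^^^^^^^^^^^^^
    return _quantile_unchecked(
        a, q, axis, out, overwrite_input, method, keepdims, weights)
    return _ureduce(a,
                    func=_quantile_ureduce_func,
    ...<5 lines>...
                    overwrite_input=overwrite_input,
                    method=method)
    r = func(a, **kwargs)
    result = _quantile(arr,
                       quantiles=q,
    ...<2 lines>...
                       out=out,
                       weights=wgt)
    slices_having_nans = np.isnan(arr[-1, ...])
                                  ~~~^^^^^^^^^
IndexError: index -1 is out of bounds for axis 0 with size 0
```

View pics/c2.png

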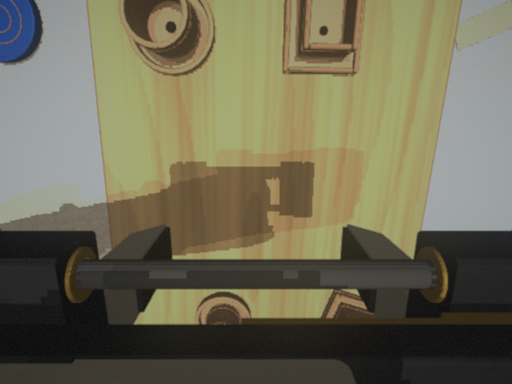

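View pics/s2.png

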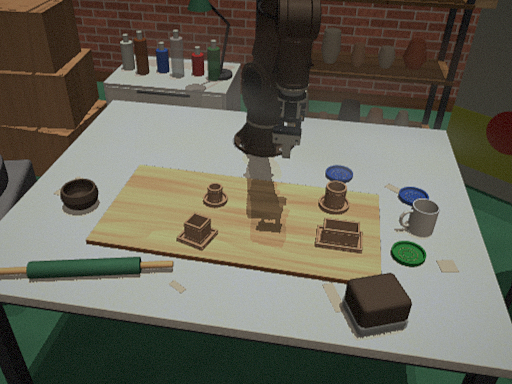

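All four planters look seated in the wrist and scene views, and the bowl and mug look unmoved. I'll measure the offsets from better positions with a NaN-safe check.

>>> carry_out([
  [2,5,3,0,9.18],
  [2,9,3,0,9.18],
  [2,9,3,0,9.18],
  [2,9,3,0,9.18],
  [2,9,3,0,9.18],
])

```text
clock: 30.6
position: [0.5312, 0.2174, 0.3648]
ee_rot: [-2.228, -2.213, 0.004]
force: [-0.4, -0.1, 0.1]
width: 0.997
```

```bash
sed -i "s/        if nm=='pot'/        Q=Q[np.isfinite(Q[:,2])]\n        if nm=='pot'/" chk.py; python3 chk.py c3.png tall long
```

```text
30.65
tall pot 976 [414.3 287.8] [63.9 63.1] 1.5 [0.0947 0.0962]
tall saucer rim 768 [421.6 285.2] [101.   80.6] 85.8 [0.0326 0.0344]
long pot 1457 [587.2 308.6] [102.6  56.5] 88.6 [0.0763 0.0779]
long saucer rim 1571 [589.8 306.4] [139.4  91.7] 88.5 [0.0323 0.0344]
```

>>> carry_out([
  [0,-5,0,0,9.18],
  [0,-10,0,0,9.18],
  [0,-15,0,0,9.18],
  [0,-20,0,0,9.18],
  [0,-25,0,0,9.18],
  [0,-30,0,0,9.18],
  [0,-35,0,0,9.18],
  [0,-38,0,0,9.18],
  [0,-40,0,0,9.18],
  [0,-40,0,0,9.18],
  [0,-40,0,0,9.18],
  [0,-40,0,0,9.18],
])

```text
clock: 31.85
position: [0.531, -0.1819, 0.3648]
ee_rot: [-2.227, -2.212, 0.003]
force: [-1.4, 0.8, 0.0]
width: 1.004
```

```bash
python3 chk.py c4.png small sq
```

```text
31.9
small pot 556 [462.5 -99.6] [46.6 45. ] 85.5 [0.0748 0.0764]
small saucer rim 899 [ 461.2 -100.4] [79.1 81. ] 0.4 [0.0326 0.0343]
sq pot 1057 [ 649.7 -109.7] [57.2 58.3] 71.8 [0.0822 0.0839]
sq saucer rim 637 [ 654.2 -111.9] [92.4 95.4] 71.1 [0.0323 0.034 ]
```

```bash
python3 -c "
from cell import arm
print(arm.sign_off(), arm.observe()['clock'])"
```

```text
the job is handed in; nothing more can be done
the job is handed in; nothing more can be done
```

All four planters are standing in their own saucers, and I handed the job in at about 32 s of the 109 s allowed. I picked each one up from outside, carried it over and lowered it until the wrist force showed contact before letting go.

The last wrist-camera checks showed:

| Planter | Offset from its saucer | How well the saucer was measured |
|---|---|---|
| Small round | about 1.5 mm | full view |
| Long | about 3 mm | full view |
| Square | about 5 mm | rim partly hidden; about 1 mm from where the saucer was measured at the start |
| Tall round | about 1.5 mm from where the saucer was measured at the start | final reading not usable: the planter hid part of the rim, so the fit came out 80 x 101 mm and 8 mm off |

- **Height:** planter tops are about 6 mm higher than on the board, so they rest on the saucer floors. The saucer rims are still about 34 mm above the table, as they were.
- **Squareness:** the square and long planters are within about 1° of their saucers.
- **Bowl and mug:** the arm never went down near them and they look unmoved in the pictures. I did not measure them again.

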